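# Slide the parts washer's draining shelf into its notches

## Task

In the red parts washer, push the draining shelf along its rails towards the pump end until you feel both of its cross rods drop into the rail notches, so that it lies level and located, then take your hand away. Push gently with the fingertips: do not lift the shelf or force it once it has dropped, keep the piston and the sprocket on it with the piston upright, and leave everything else where it is.

Things in the scene. Friction and masses are not known exactly. Their poses are not given: they have to be found in the camera images.
- washer: fixed bench-top parts washer, an open red steel tub with a black pump housing outside its -y end. Origin: centre of its underside; x across the tub (away from the robot at yaw 0), y along its length, z up. Tub 360 (x) by 520 (y) mm outside, walls 6 mm, rim at z = 175 mm, inner floor at z = 24 mm. Pump housing to y = -315 mm, z = 140 mm
- notch (a point): one of four rail notches: the washer's far (+x), pump-end one, middle of its mouth (washer frame 159, -205, 150 mm). A steel rail 30 mm wide, top at z = 150 mm, runs along the inside of both long walls (x 144 to 174 mm either side). Each rail has two notches, 17 mm wide along y, 12 mm deep, centred at washer y = -205 and -5 mm
- seat (a point): fixed point of the washer: where the shelf's origin lies when all four rod ends rest on the notch floors (washer frame 0, -105, 138 mm); axes parallel to the washer's. The shelf slides along this frame's -y to reach it
- spout (a point): nozzle end of the fixed gooseneck spout at the far pump-end corner of the tub (washer frame 135, -220, 196 mm); its pipe arches to z = 240 mm
- shelf: loose aluminium draining shelf, about 0.6 kg, perforated deck 280 (x) by 220 (y) mm. Origin: centre, level with the underside of its rods; axes as the washer's. Deck top at z = 14 mm; end lips 4 mm thick at y = -110 and +110 mm reach z = 42 mm, side lips z = 30 mm. Starts 60 to 140 mm on the +y side of the seat, riding 12 mm above it; sliding it loaded takes about 4 to 12 N
- rod (a point): middle of the shelf's +y cross rod, on its axis. Two steel rods of 10 mm diameter, 343 mm long, lie along x under the deck at shelf y = -100 and +100 mm, their ends riding on the rails (2.5 mm side play at each end). At the notches they drop 12 mm; then about 3.5 mm of play either way along y remains and the notches stop the shelf hard
- push_lip (a point): point on the outer face of the shelf's +y end lip, mid-width, 34 mm above the shelf's origin and 8 mm below the lip's top; moves with the shelf. At the start at least 90 mm of free space lies between this lip and the tub's end wall
- piston: loose aluminium piston standing crown up on the shelf's deck, 72 mm diameter, 56 mm high, 0.22 kg. Origin: centre of its underside
- sprocket: loose steel sprocket lying flat on the shelf's deck, 108 mm over the teeth, 8 mm thick, hub 13 mm high, 0.22 kg. Origin: centre of its underside
- brush: loose cleaning brush lying on the tub's floor under the open part, 190 mm long; stays there
- spray_can: loose spray can standing on the bench beside the washer, 66 mm diameter, 185 mm high; stays there. Origin: centre of its underside
- mug: loose white mug standing on the bench beside the washer, 82 mm diameter, 95 mm high; stays there. Origin: centre of its underside
- barrel: loose finned engine cylinder standing on the bench beside the washer, 100 by 100 mm, 110 mm high; stays there. Origin: centre of its underside
- wrench: loose wrench lying on the bench on the robot's right, 200 mm long; stays there
There are look-alikes about, which are no part of the job. What is shaped like the piston but orange, pink or yellow is not meant.

How it is judged:
By the outcome, as a careful person would: the job done as asked, in the order asked, and still so for the second after the job is handed in, with the robot touching nothing.
It also fails if it takes over 38 s, if anything falls off the work surface, if the arm or the gripper's body presses on something with over 40 N, if the wrist force passes 120 N, or if a joint passes its speed limit or range.

## Robot

A 7-joint arm with a two-finger parallel gripper is mounted at the origin on the work surface. World frame = base frame: x ahead of the robot, y to its left, z up, the work surface at z = 0. Lengths are in m, angles in rad, forces in N, time in s.
With the tool pointing down it reaches from about 0.425 to 0.925 m from the base axis. Payload 6.8 kg.
Tool frame: the origin (TCP) lies midway between the tips of the shut fingers; the grasp point (between the pads) lies 19 mm behind it; z points along the fingers, y is the line along which they close (so a half turn about z gives the same grasp; the last joint's range is limited). The gripper opens to 85 mm and grips with 20 to 120 N. Pads are 22 mm wide; open, the fingers measure 114 mm over their backs; the gripper's body (76 mm by 85 mm) begins 54 mm behind the grasp point. The pads swing forward as they close: fully open they stand 13 mm farther back than shut.
Start: joints at [-0.108, 0.477, 0.022, 1.555, -0.011, 1.109, -0.083], TCP at [0.675, 0, 0.231] pointing down, gripper open.
Joint ranges: [-2.96, 2.96], [-0.34, 2.1], [-1.41, 1.46], [0.24, 2.44], [-1.37, 4.51], [0.17, 1.92], [-2.96, 2.96]. Speed limits (rad/s): [2.39, 2.39, 3.14, 3.14, 3.14, 3.14, 3.14].

## Interface

Orientations are given as a rotation vector (axis times angle).
In Python, from bench import r gives the robot as it stands.
- The arm moves only by the tool servo_tool, never from a script. Its arguments are lists of equal length, an entry for each row: "turn": the turn, a rotation vector about the world's x, y, z in units of 5 degrees (1.0 is 5 degrees), a list of three; "slide": the shift along the world's x, y, z in units of 30 mm (1.0 is 30 mm), a list of three; "hand": the opening, from 0 (shut) to 1 (fully open). In form: {"turn": [[rx, ry, rz], ...], "slide": [[dx, dy, dz], ...], "hand": [hand, ...]}. A call has 1 to 8 rows; each row is the pose to reach, as a shift and turn from the pose commanded when the call began; what a row does not reach only later rows make up. A row lasts 1/8 s, in which the tool goes at most 62.5 mm and 10.7 degrees, less where a joint would pass 70% of its speed; a pose out of reach is approached as far as the arm can. A call with a gripper value outside its range is refused whole. The fingers move at their own pace and stop on an object; "squeeze" is the grip in N (left out, the last holds). Time passes only in rows, so rows that repeat a pose let the fingers close. It gives the time, the measured TCP pose, the force, the opening and the grip force at its end, in the units of the state.
- r.get_obs(): the state, without advancing time (a new reading comes with each control period).
- r.grab_frame(name): name is "scene" or "side" or "wrist"; returns (picture, depth): 420x560x3 uint8, red, green, blue; 420x560 float32, m along the optical axis (not along the pixel's ray), 0 where there is no reading.
- r.get_calibration(name): a dict with "fovy" (degrees; the focal length in pixels is half the picture's height over the tangent of half this angle, whatever the lens; pixels are square), "cx", "cy" (the principal point, pixels), "k1" (the pictures are not rectified: a ray, as slopes to the right and down, at radius r is drawn at 1 + k1 r^2 times it, then the intrinsics apply), "R" (3x3) and "t" (3): a world point X has camera coordinates R X + t. Camera axes: x right, y down, z forward; pixel columns grow to the right and rows downward; lengths in m; the calibration is good to about 2 mm. A picture is of the moment at which its call begins: read the wrist's pose just before it. get_calibration takes no time and is no camera call; for the wrist camera it gives the pose at the moment of the call.
- r.hand_in(): hands the job in; it is judged then, once.
The state is a dict: "clock": time; "joints": joint angles; "qvel": joint speeds; "tau": joint torques, N m; "tcp_pos": TCP position; "orientation": TCP orientation; "contact_force": force on the tool from outside, world axes, zero at the start; "moment": the same for the moment, N m; "grip_width": finger opening in m; "gripper_force": force on a finger pad.
Only numpy, scipy, OpenCV 4.12 (cv2) and the standard library are available. Lean on these libraries where they do the work, as an engineer would, in place of code of your own. Each camera call takes 0.05 s, during which the arm holds its last target. There are 200 camera calls.

## Working session

There is one attempt and no reset: what is moved stays moved. The work goes in short steps, Python scripts to look and compute and a tool call to move; the robot and the scene stay as the last step left them, time stands still between calls to the robot, and variables do not carry over. Pictures are saved under pics/ and viewed, at most 10 in all, crops included, and the job is handed in when it is done.

Besides the shell and the picture viewer there is one more tool, called after ">>>" as name(argument=value, ...), one argument or row to a line, values as JSON. servo_tool: Moves the arm, as the interface text tells. Its arguments: {"type":"object","properties":{"turn":{"type":"array"},"slide":{"type":"array"},"hand":{"type":"array"},"squeeze":{"type":"number"}},"required":["turn","slide","hand"]}

```bash
mkdir -p pics
cat > h.py <<'E'
import numpy as np,cv2
from bench import r
def grab(n,save=None):
    c=r.get_calibration(n); im,d=r.grab_frame(n)
    np.savez('last_%s.npz'%n,im=im,d=d,**{k:np.array(v) for k,v in c.items()})
    if save: cv2.imwrite('pics/'+save,im[:,:,::-1])
    return c,im,d
def cloud(c,d):
    h,w=d.shape; f=h/2/np.tan(np.radians(c['fovy'])/2)
    K=np.array([[f,0,c['cx']],[0,f,c['cy']],[0,0,1.]])
    u,v=np.meshgrid(np.arange(w),np.arange(h))
    p=cv2.undistortPoints(np.stack([u,v],-1).reshape(-1,1,2).astype(float),K,np.array([c['k1'],0,0,0.])).reshape(h,w,2)
    P=np.dstack([p*d[...,None],d])
    return (P-np.array(c['t']))@np.array(c['R'])
E
python3 - <<'E'
from h import *
a=[]
for n in('scene','side'):
    c,im,d=grab(n,n+'0.png'); np.save(n+'_P.npy',cloud(c,d)); print(n,c['fovy'],c['k1'],-np.array(c['R']).T@c['t'])
print(r.get_obs())
E
```

```text
scene 56.50282659333652 -0.10282718856210828 [1.0449036  0.14979428 1.04577991]
side 55.352835856590914 -0.055577417933163745 [ 1.21894327 -0.81896911  1.02958956]
{'clock': 0.1, 'joints': array([-0.10809468,  0.47772255,  0.02235926,  1.55634345, -0.01151983,
        1.10930402, -0.08311666]), 'qvel': array([ 0.00074345, -0.00206504,  0.00039619, -0.00202939,  0.0003312 ,
        0.00145246,  0.00164768]), 'tau': array([ 5.69385389e-03, -5.97765398e+01,  1.61440808e+00, -2.81952703e+01,
        1.29656185e-02,  5.02699884e-03, -1.13572563e-05]), 'tcp_pos': array([ 6.74468065e-01, -1.90096961e-05,  2.30423684e-01]), 'orientation': array([-2.22070153e+00, -2.22064500e+00,  1.94909350e-03]), 'contact_force': array([ 0.52198638,  0.12922289, -0.439556  ]), 'moment': array([-0.02510737, -0.0170057 ,  0.00745337]), 'gripper_force': 0.0, 'grip_width': 0.08541796583410374}
```

View pics/scene0.png

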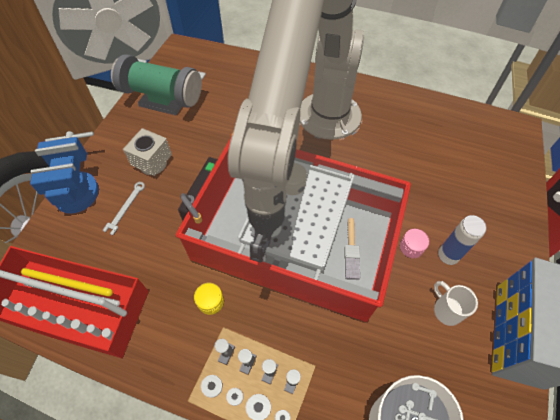

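View pics/side0.png

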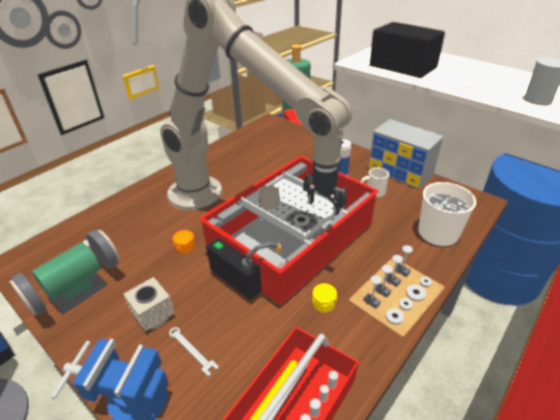

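The scene view shows the red washer at px (180–410, 150–315) with the pump at its left end (world −y). The shelf is at (245–350, 165–265), with the +y lip along (350,180)–(320,265) and the brush at (352,250). The side view shows the piston (268,197) and sprocket (300,218) on the shelf. The arm hides part of it. Look-alikes are orange (184,241), yellow (324,297) and pink (414,243), all on the bench, so none of those is meant.

Run:
```python
from h import *
red=[];allp=[]
for n in('scene','side'):
    z=np.load('last_%s.npz'%n);P=np.load(n+'_P.npy');im=z['im'].astype(int);ok=z['d']>0
    R=(im[...,0]>110)&(im[...,1]<70)&(im[...,2]<70)
    m=ok&R&(abs(P[...,2]-.175)<.006)&(P[...,0]<.95)&(P[...,0]>.35)&(abs(P[...,1])<.45)
    red.append(P[m][:,:2]); 
    rr=cv2.minAreaRect(P[m][:,:2].astype(np.float32)*1000); print(n,m.sum(),rr,P[m][:,2].mean())
A=np.vstack(red).astype(np.float32)*1000
# robust: drop isolated
(cx,cy),(w,h),a=cv2.minAreaRect(A); print((cx,cy),(w,h),a)
np.save('rim.npy',A)
# occupancy picture of top-down z map, 2mm cells, combined
H=np.zeros((400,300,3),np.uint8)
Z=np.zeros((400,300))
for n in('side','scene'):
    z=np.load('last_%s.npz'%n);P=np.load(n+'_P.npy');im=z['im'];ok=(z['d']>0)&(P[...,2]<.26)
    p=P[ok];c=im[ok];i=((p[:,1]+.4)/.002).astype(int);j=((p[:,0]-.4)/.002).astype(int)
    g=(i>=0)&(i<400)&(j>=0)&(j<300)
    for a,b,zz,cc in zip(i[g],j[g],p[g,2],c[g]):
        if zz>Z[a,b]: Z[a,b]=zz;H[a,b]=cc
Zc=cv2.applyColorMap((np.clip(Z/.26,0,1)*255).astype(np.uint8),cv2.COLORMAP_JET)
cv2.imwrite('pics/top0.png',np.flipud(np.hstack([H[...,::-1],Zc])))
```

```text
scene 2301 ((527.3377075195312, 30.036590576171875), (533.013916015625, 370.3955993652344), 88.17642974853516) 0.1743921491369291
side 890 ((533.2044067382812, 30.291000366210938), (538.384521484375, 373.8927001953125), 88.9941635131836) 0.1743007771382223
(533.57177734375, 29.98699951171875) (538.59765625, 374.19537353515625) 89.1498794555664
```

View pics/top0.png

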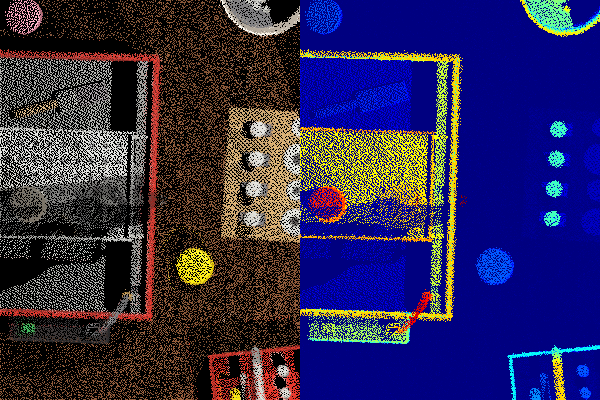

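The top-down map (2 mm cells) shows the shelf's +y lip at row ≈128 (y ≈ 0.143) and its −y lip at row ≈238. The piston is at (328,205), standing upright. I'll fit the yaw and lip lines.

```bash
cat >> h.py <<'E'
def line(p):
    return cv2.fitLine(p.astype(np.float32),cv2.DIST_HUBER,0,1e-4,1e-4).ravel()
def lips(P,ok,zt,yb,xr):
    m=ok&(abs(P[...,2]-zt)<.004)&(P[...,1]>yb[0])&(P[...,1]<yb[1])&(P[...,0]>xr[0])&(P[...,0]<xr[1])
    p=P[m]; l=line(p[:,:2]); s=l[1]/l[0]
    return m.sum(),'y@x=.53 %.4f'%(l[3]+(.53-l[2])*s),'yaw %.2f'%np.degrees(np.arctan(s)),'xr',p[:,0].min(),p[:,0].max(),'z',np.median(p[:,2])
E
python3 - <<'E'
from h import *
A=np.load('rim.npy')/1000
for nm,m in (('+y',A[:,1]>.27),('-y',A[:,1]<-.21),('far',(A[:,0]>.68)&(abs(A[:,1]-.03)<.2)),('near',(A[:,0]<.40)&(abs(A[:,1]-.03)<.2))):
    p=A[m]; l=line(p); print(nm,len(p),l, np.degrees(np.arctan2(l[1],l[0])))
for n in('scene','side'):
    P=np.load(n+'_P.npy');ok=np.load('last_%s.npz'%n)['d']>0
    print(n,lips(P,ok,.191,(.12,.165),(.37,.69)))
    print(n,lips(P,ok,.191,(-.1,-.05),(.37,.69)))
E
```

```text
+y 858 [ 0.9996515  -0.02639856  0.5498873   0.28767854] -1.5127015
-y 795 [ 0.9996132  -0.02781011  0.5656731  -0.23089375] -1.5936074
far 1006 [0.03723781 0.99930644 0.70829463 0.0282909 ] 87.86593
near 250 [0.00862798 0.9999628  0.3527944  0.13445434] 89.505646
scene (np.int64(194), 'y@x=.53 0.1381', 'yaw -1.75', 'xr', np.float64(0.38397940893488147), np.float64(0.6696715883243282), 'z', np.float64(0.191426930268708))
scene (np.int64(43), 'y@x=.53 -0.0838', 'yaw 2.30', 'xr', np.float64(0.6048067348458628), np.float64(0.6610607164271659), 'z', np.float64(0.1920624448647366))
side (np.int64(41), 'y@x=.53 0.1388', 'yaw -2.05', 'xr', np.float64(0.39373101746718414), np.float64(0.6254142706220461), 'z', np.float64(0.1894887146742349))
side (np.int64(131), 'y@x=.53 -0.0763', 'yaw -1.42', 'xr', np.float64(0.38655579441380294), np.float64(0.6659147782159213), 'z', np.float64(0.1912751921923331))
```

>>> servo_tool(
  turn=[
    [0,0,-0.1],
    [0,0,-0.2],
    [0,0,-0.32],
    [0,0,-0.32],
    [0,0,-0.32],
    [0,0,-0.32],
    [0,0,-0.32],
    [0,0,-0.32],
  ],
  slide=[
    [-1,1.5,0.5],
    [-2.2,3.2,0.7],
    [-3.4,5,0.7],
    [-4.4,6.3,0.5],
    [-4.7,6.8,0],
    [-4.7,6.8,-1],
    [-4.7,6.8,-1],
    [-4.7,6.8,-1],
  ],
  hand=[1,1,1,1,1,1,1,1],
)

```text
clock: 1.1
tcp_pos: [0.5348, 0.2032, 0.2017]
orientation: [2.254, 2.188, 0.0]
contact_force: [-0.1, 0.4, 0.2]
grip_width: 0.0857
gripper_force: 0.0
```

Run:
```python
from h import *
o=r.get_obs();print(o['clock'],o['tcp_pos'],o['orientation'],o['contact_force'])
for n in('side','wrist'):
    c,im,d=grab(n); P=cloud(c,d); np.save(n+'_P.npy',P)
    for b in((.12,.165),(-.1,-.05)):
        try: print(n,lips(P,d>0,.191,b,(.37,.69)))
        except Exception as e: print(n,e)
    if n=='side': s=im
cv2.imwrite('pics/two1.png',np.hstack([cv2.resize(s[120:330,170:450],(400,300)),cv2.resize(im,(400,300))])[:,:,::-1])
```

```text
1.1 [0.5348399  0.20317542 0.20171445] [2.25372743e+00 2.18802396e+00 9.84632662e-05] [-0.10569955  0.37483361  0.17124293]
side (np.int64(94), 'y@x=.53 0.1390', 'yaw -1.87', 'xr', np.float64(0.39244769955118725), np.float64(0.6700034860379368), 'z', np.float64(0.18960823208870936))
side (np.int64(127), 'y@x=.53 -0.0761', 'yaw -1.55', 'xr', np.float64(0.38420762868684094), np.float64(0.6642753781184129), 'z', np.float64(0.19085038975826926))
wrist (np.int64(1864), 'y@x=.53 0.1425', 'yaw -1.90', 'xr', np.float64(0.47179546691502994), np.float64(0.5911959045499794), 'z', np.float64(0.1899254543037128))
wrist OpenCV(4.12.0) /io/opencv/modules/imgproc/src/linefit.cpp:50: error: (-215:Assertion failed) count > 0 in function 'fitLine2D_wods'
```

View pics/two1.png

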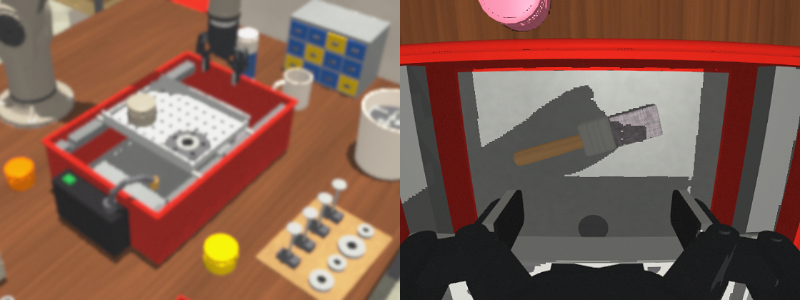

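>>> servo_tool(
  turn=[
    [0,0,0],
    [0,0,0],
    [0,0,0],
    [0,0,0],
    [0,0,0],
    [0,0,0],
    [0,0,0],
    [0,0,0],
  ],
  slide=[
    [0,0,-0.8],
    [0,0,-1.5],
    [-0.02,-0.6,-1.53],
    [-0.04,-1.3,-1.53],
    [-0.04,-1.5,-1.53],
    [-0.05,-1.6,-1.53],
    [-0.05,-1.7,-1.53],
    [-0.05,-1.8,-1.53],
  ],
  hand=[1,1,1,1,1,1,1,1],
)

```text
clock: 2.2
tcp_pos: [0.5326, 0.1525, 0.1559]
orientation: [-2.25, -2.191, -0.004]
contact_force: [-1.5, 6.6, 1.0]
grip_width: 0.0853
gripper_force: 3.1
```

>>> servo_tool(
  turn=[
    [0,0,0],
    [0,0,0],
    [0,0,0],
    [0,0,0],
    [0,0,0],
    [0,0,0],
    [0,0,0],
    [0,0,0],
  ],
  slide=[
    [0,-0.1,0],
    [-0.01,-0.25,0],
    [-0.01,-0.4,0],
    [-0.02,-0.55,0],
    [-0.02,-0.7,0],
    [-0.02,-0.85,0],
    [-0.03,-1,0],
    [-0.03,-1.15,0],
  ],
  hand=[1,1,1,1,1,1,1,1],
)

```text
clock: 3.2
tcp_pos: [0.5319, 0.1185, 0.1559]
orientation: [-2.248, -2.192, -0.005]
contact_force: [0.1, 6.1, 0.5]
grip_width: 0.0855
gripper_force: 3.2
```

Run:
```python
from h import *
c,im,d=grab('side'); P=cloud(c,d)
print(r.get_obs()['tcp_pos'],lips(P,d>0,.191,(-.14,-.08),(.37,.69)))
cv2.imwrite('pics/s2.png',cv2.resize(im[120:330,170:450],(560,420))[:,:,::-1])
```

```text
[0.53189452 0.11764947 0.15587226] (np.int64(142), 'y@x=.53 -0.1102', 'yaw -1.28', 'xr', np.float64(0.3853978241048703), np.float64(0.6667631455772708), 'z', np.float64(0.19073793327968197))
```

View pics/s2.png

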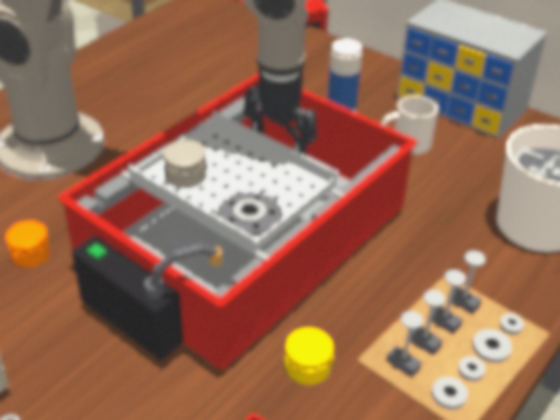

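The shelf moved straight by 34 mm, with the lip line now at y = −0.110. The piston at (185,160) is upright and the sprocket at (250,212) is in place.

>>> servo_tool(
  turn=[
    [0,0,0],
    [0,0,0],
    [0,0,0],
    [0,0,0],
    [0,0,0],
    [0,0,0],
    [0,0,0],
    [0,0,0],
  ],
  slide=[
    [0,-0.15,0],
    [-0.01,-0.35,0],
    [-0.02,-0.55,0],
    [-0.02,-0.75,0],
    [-0.03,-0.95,0],
    [-0.03,-1.15,0],
    [-0.04,-1.35,0],
    [-0.04,-1.5,0],
  ],
  hand=[1,1,1,1,1,1,1,1],
)

```text
clock: 4.25
tcp_pos: [0.5308, 0.0732, 0.1559]
orientation: [-2.249, -2.192, -0.004]
contact_force: [-0.3, 8.1, 1.3]
grip_width: 0.0852
gripper_force: 3.3
```

>>> servo_tool(
  turn=[
    [0,0,0],
    [0,0,0],
    [0,0,0],
    [0,0,0],
    [0,0,0],
    [0,0,0],
    [0,0,0],
    [0,0,0],
  ],
  slide=[
    [0,-0.1,0],
    [0,-0.2,0],
    [-0.01,-0.3,0],
    [-0.01,-0.4,0],
    [-0.01,-0.5,0],
    [-0.02,-0.58,0],
    [-0.02,-0.64,0],
    [-0.02,-0.7,0],
  ],
  hand=[1,1,1,1,1,1,1,1],
)

```text
clock: 5.25
tcp_pos: [0.5298, 0.049, 0.1553]
orientation: [2.252, 2.19, -0.001]
contact_force: [0.2, -0.4, -0.0]
grip_width: 0.0855
gripper_force: 0.3
```

```bash
cat > chk.py <<'E'
from h import *
c,im,d=grab('side'); P=cloud(c,d); o=r.get_obs();print(o['tcp_pos'],o['contact_force'])
m=(d>0)&(P[...,2]>.174)&(P[...,2]<.197)&(P[...,1]>-.2)&(P[...,1]<-.13)&(P[...,0]>.38)&(P[...,0]<.64)
p=P[m];
for a,b in((.38,.47),(.47,.56),(.56,.64)):
    q=p[(p[:,0]>a)&(p[:,0]<b)]; print(len(q),q[:,1].mean().round(4),np.percentile(q[:,2],[80,95]).round(4))
# deck plane tilt
m=(d>0)&(P[...,2]>.140)&(P[...,2]<.170)&(P[...,1]>-.17)&(P[...,1]<.02)&(P[...,0]>.42)&(P[...,0]<.64)
q=P[m]
for _ in range(4):
    A=np.c_[q[:,:2]-[.53,-.075],np.ones(len(q))];s=np.linalg.lstsq(A,q[:,2],rcond=None)[0];e=abs(A@s-q[:,2]);q=q[e<max(.0025,1.5*np.median(e))]
print('deck z %.4f tilt deg x,y'%s[2],np.degrees(s[:2]),len(q))
E
python3 chk.py
```

```text
[0.52976536 0.04893377 0.15533828] [ 0.05671417  0.22659995 -1.01086279]
93 -0.1608 [0.1858 0.1935]
76 -0.1647 [0.1845 0.1922]
34 -0.1818 [0.1813 0.1823]
deck z 0.1546 tilt deg x,y [ 1.51590963 -2.11742985] 942
```

The force has vanished, so the shelf has probably dropped. I'll back off and check all four corners.

>>> servo_tool(
  turn=[
    [0,0,0],
    [0,0,0],
    [0,0,0],
    [0,0,0],
    [0,0,0],
    [0,0,0],
  ],
  slide=[
    [0,0.3,0],
    [0,1,0],
    [0,2.5,0],
    [0,4,0],
    [0,4.5,1],
    [0,4.5,3],
  ],
  hand=[1,1,1,1,1,1],
)

```text
clock: 6.05
tcp_pos: [0.5277, 0.1864, 0.2441]
orientation: [-2.246, -2.193, 0.008]
contact_force: [0.5, 1.0, 0.9]
grip_width: 0.0853
gripper_force: 0.0
```

Run:
```python
from h import *
ims=[]
for n in('scene','side'):
    c,im,d=grab(n); P=cloud(c,d); ims.append(im)
    P0=np.c_[0] 
    a=np.radians(-1.6);R=np.array([[np.cos(a),-np.sin(a)],[np.sin(a),np.cos(a)]])
    W=P.copy();W[...,:2]=(P[...,:2]-[.531,.029])@R   # washer frame
    ok=d>0
    for nm,y0 in(('-y lip',-213),('+y lip',3)):
        for x0 in(-100,0,100):
            q=W[ok&(abs(W[...,0]*1e3-x0)<45)&(abs(W[...,1]*1e3-y0)<12)&(W[...,2]>.17)]*1e3
            if len(q)>5: t=np.percentile(q[:,2],90); print(n,nm,x0,len(q),'ztop',t.round(1),'y',np.median(q[q[:,2]>t-5,1]).round(1))
    for x0 in(-110,0,110):
      for y0 in(-190,-105,-20):
        q=W[ok&(abs(W[...,0]*1e3-x0)<20)&(abs(W[...,1]*1e3-y0)<12)]*1e3
        if len(q)>5: print(n,'deck',x0,y0,len(q),np.median(q[:,2]).round(1))
cv2.imwrite('pics/two3.png',np.hstack([cv2.resize(ims[0][140:320,170:410],(400,300)),cv2.resize(ims[1][150:300,195:395],(400,300))])[:,:,::-1])
```

```text
scene -y lip -100 72 ztop 182.4 y -208.8
scene -y lip 0 83 ztop 182.0 y -209.0
scene -y lip 100 157 ztop 223.4 y -219.9
scene +y lip -100 55 ztop 181.0 y 4.6
scene +y lip 0 62 ztop 181.6 y 4.6
scene +y lip 100 70 ztop 181.2 y 4.9
scene deck -110 -190 23 151.4
scene deck -110 -105 96 152.1
scene deck -110 -20 111 151.9
scene deck 0 -190 107 152.3
scene deck 0 -105 115 152.1
scene deck 0 -20 128 151.5
scene deck 110 -190 97 154.2
scene deck 110 -105 124 153.3
scene deck 110 -20 106 151.8
side -y lip -100 62 ztop 181.5 y -208.5
side -y lip 0 71 ztop 182.2 y -208.8
side -y lip 100 92 ztop 222.4 y -219.6
side +y lip -100 40 ztop 180.0 y 5.2
side +y lip 0 57 ztop 180.0 y 4.9
side +y lip 100 67 ztop 181.8 y 6.7
side deck -110 -190 16 153.7
side deck -110 -20 43 149.7
side deck 0 -190 15 152.6
side deck 0 -105 56 152.7
side deck 0 -20 51 152.8
side deck 110 -190 14 155.6
side deck 110 -105 48 155.0
side deck 110 -20 45 153.0
```

View pics/two3.png

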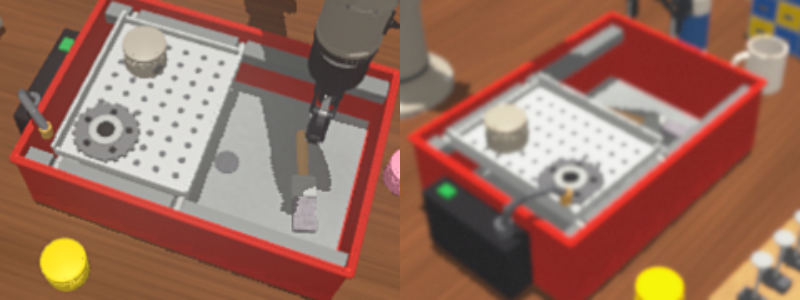

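The picture shows the shelf sunk between the rails, the piston upright at (145,50) and the sprocket at (105,128). Lip tops are at 180–182 mm and the deck at about 152 mm, so it has dropped by 12 mm. The sprocket and spout spoil the reading at the far pump-end corner, so I'll check that one separately.

Run:
```python
from h import *
a=np.radians(-1.6);R=np.array([[np.cos(a),-np.sin(a)],[np.sin(a),np.cos(a)]])
good=True
for n in('scene','side'):
    z=np.load('last_%s.npz'%n,allow_pickle=True);c={k:z[k] for k in z.files};d=z['d'];W=cloud(c,d);W[...,:2]=(W[...,:2]-[.531,.029])@R;W*=1e3
    for x0 in(60,80,100,120,132):
        q=W[(d>0)&(abs(W[...,0]-x0)<8)&(abs(W[...,1]+210)<6)&(W[...,2]>170)&(W[...,2]<196)]
        if len(q)>3: print(n,x0,len(q),np.percentile(q[:,2],85).round(1))
```

```text
scene 60 17 181.6
scene 80 15 181.6
scene 100 15 179.8
scene 120 18 182.1
scene 132 11 179.9
side 60 6 182.7
side 80 4 178.5
side 100 14 181.4
side 120 9 179.3
side 132 15 180.9
```

The far pump-end corner is also down at about 180 mm, so the shelf is level and located. Handing in.

```bash
python3 -c "
from bench import r
print(r.hand_in())"
```

```text
the job is handed in; nothing more can be done
None
```

The shelf is seated level with its rods down in the notches (lip tops at about 181 mm all round), the piston is upright and the sprocket in place on it, the hand is clear, and the job is handed in.

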